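Set the gilder's work-holder to 45 degrees and lock it

TASK

On the sloping green work-holder, turn the disc by its wooden bar until its scale reads 45 degrees at the yellow index line (within 3 degrees). Then lock it: push the red knob right down against its spring, turn it a quarter turn clockwise to the yellow mark, and let it spring back up so that it stays locked. Do not touch the freshly gilded moulding on the disc, and leave the other things on the bench where they are.

Things in the scene. Friction and masses are not known exactly. Their poses are not given: they have to be found in the camera images.
- stand: Green work-holder stand fixed to the bench, 400 mm wide (y), 210 deep (x). Origin under its centre, on the bench; z up. Its top face slopes 30 degrees, facing up and to the stand's -x, towards the robot: 50 mm high in front, 105 in the middle, 160 at the back. Disc on its -y half, red knob on its +y half; both turn about axes square to this face, so a square grip needs the tool tilted 30 degrees.
- bar (a point): Centre of the light wooden grip bar on the turning disc, on the disc's axis. Bar 120 mm long (this frame's x), 24 wide (y), 40 high (z, square to the sloping face, outwards); the centre is 20 mm above the disc's upper face. The aluminium disc, 210 mm across, turns with the bar; its upper face is 18 mm above the sloping face.
- head (a joint): Scale reading at the index, rad (45 degrees = 0.785). Turning the disc clockwise, seen from above the face, raises it. Stiff (0.12 N m), stays where left; stops just below 0 and at 240 degrees. It starts between 145 and 205, so turn anticlockwise by 100 to 160 degrees, usually in two or more grasps. The bar lies along the 0 line: at reading a, its x end is a clockwise from uphill.
- zero_mark (a point): The red 0 line of the scale, on the rim of the disc's upper face, 98 mm from its axis (axes as bar). From it the scale runs anticlockwise (seen from above the face) along the rim to 240 degrees: short black lines every 5 degrees, longer every 15, longest every 45; the lines at 0, 90 and 180 are thick and red, blue and green.
- index (a point): The fixed index: a yellow line on a small black block on the sloping face, just beyond the uphill edge of the disc (108 mm from its axis, uphill). The scale is read here.
- moulding (a point): Centre of the gilded frame moulding clipped to the disc beside the bar: 80 mm long parallel to the bar, 22 wide, 20 high; its near side is 53 mm from the disc's axis. This point is 10 mm above the disc's face, 64 mm from the axis in the +y of bar. Freshly gilded: not to be touched.
- lock_grip (a point): Centre of the grip of the red lock knob, on its axis. Grip bar 70 mm long (this frame's x), 22 wide (y), 42 high (z, square to the sloping face, outwards), on a red round flange 80 mm across whose upper face is 21 mm below this point. A white line on the bar's top marks its +x end. It goes down 12 mm, square to the face, when pushed.
- lock (a joint): Turn of the lock knob, rad, growing clockwise seen from above the face. At 0 its white line points uphill to the white mark (open); it starts between 0 and 0.2. Stop at 1.57. Bayonet: while up it cannot turn beyond about 0.35; pushed down it turns freely; past 1.2 it can rise again and is then locked. The yellow mark is at 1.45.
- lock_press (a joint): How far the lock knob is pushed in, in m: 0 up, 0.012 fully down. Spring: 3 N to start, 9 N fully down. It must be pushed in by more than 8 mm before it passes under its lips; it springs up when let go.
- tin: Bystander: blue paint tin, 100 mm across, 110 mm tall. Origin: centre of its underside.
- tile: Bystander: white ceramic mixing tile, 150 x 150 x 8 mm. Origin: centre of its underside.
- tape: Bystander: cardboard roll, 100 mm across, 25 mm high. Origin: centre of its underside.
- spatula: Bystander: spatula with red handle, 190 mm long, lying along its own x.
- glue: Bystander: white bottle with orange cap, 64 mm across, 150 mm tall. Origin: centre of its underside.
- pot: Bystander: amber glass cup, 80 mm across, 85 mm tall. Origin: centre of its underside.
- brush: Bystander: brush, 180 mm long, lying along its own x.

How it is judged:
On the way, in this order (a step that is already met when the one before it is completed fails the run):
1. the disc reads 45 degrees, within 3, and is still (value of joint head between 0.733038 and 0.837758 rad and velocity of joint head between -0.05 and 0.05 rad/s), for 0.2 s.
2. the lock knob is pushed down past its lips (value of joint lock_press above 0.008 m), for 0.05 s.
3. the knob is turned clockwise and has sprung up, locked (value of joint lock above 1.12 rad and velocity of joint lock between -0.1 and 0.1 rad/s and value of joint lock_press below 0.003 m), for 0.2 s.
At the end, for the whole second after the job is handed in: The scale reads 45 degrees within 3 degrees at the index and the disc is still; the lock knob is turned clockwise by more than 1.12 rad, is still and has risen to within 3 mm of fully up (all of step 1 and all of step 3); the robot touches nothing.
It fails at once if the robot touches the gilded moulding (contact force between any of the fingers, the arm and head_c2 above 1 N).
It fails at once if another thing on the bench is shifted by more than 30 mm (distance of any of tin, tile, tape, spatula, glue, pot, brush from where it was at the start of the episode above 0.03 m).
It also fails if it takes over 59 s, if anything falls off the work surface, if the arm or the gripper's body presses on something with over 40 N, if the wrist force passes 120 N, or if a joint passes its speed limit or range.

ROBOT

A 7-joint arm with a two-finger parallel gripper is mounted at the origin on the work surface. World frame = base frame: x ahead of the robot, y to its left, z up, the work surface at z = 0. Lengths are in m, angles in rad, forces in N, time in s.
With the tool pointing down it reaches from about 0.4 to 0.925 m from the base axis. Payload 5.6 kg.
Tool frame: the origin (TCP) lies at the centre of the arm's flange, where the gripper is bolted on; the fingertips stand 173 mm ahead of it and the grasp point (between the pads) lies 155 mm ahead of it; z points along the fingers, y is the direction in which the jaws open and shut (so a half turn about z gives the same grasp; the last joint's range is limited). The gripper opens to 85 mm and grips with 20 to 120 N. Pads are 22 mm wide; open, the fingers measure 114 mm over their backs; the gripper's body (76 mm by 85 mm) begins 54 mm behind the grasp point. The pads swing forward as they close: fully open they stand 13 mm farther back than shut.
Start: joints at [-0.043, 0.468, -0.012, 1.603, 0.006, 1.071, -0.056], TCP at [0.65, -0, 0.405] pointing down, gripper open.
Joint ranges: [-2.53, 2.53], [-0.31, 2.02], [-1.57, 1.55], [0.28, 2.44], [-1.29, 4.43], [0.15, 1.84], [-2.92, 2.92]. Speed limits (rad/s): [2.57, 2.57, 3.14, 3.14, 3.14, 3.14, 3.14].

INTERFACE

Orientations are given as a unit quaternion [x, y, z, w].
In Python, from bench import manip gives the robot as it stands.
- The arm moves only by the tool drive_tool, never from a script. Its argument "targets" is a list of rows, each a list of 6 numbers: the shift along the world's x, y, z in mm, then the turn, a rotation vector about the world's x, y, z in rad. In form: [[x, y, z, rx, ry, rz], ...]. A call has 1 to 12 rows; each row is the pose to reach, as a shift and turn from the pose commanded when the call began; what a row does not reach only later rows make up. A row lasts 1/10 s, in which the tool goes at most 50 mm and 8.59 degrees, less where a joint would pass 70% of its speed; a pose out of reach is approached as far as the arm can. A call with a gripper value outside its range is refused whole. "jaw" is the finger opening in mm, from 0 to 85.4, set as the call begins (left out, the last holds). The fingers move at their own pace and stop on an object; the grip force is fixed at half the most. Time passes only in rows, so rows that repeat a pose let the fingers close. It gives the time, the measured TCP pose, the force and the opening at its end, in the units of the state.
- manip.get_obs(): the state, without advancing time (a new reading comes with each control period).
- manip.snapshot(name): name is "scene" or "side" or "wrist"; returns a dict with "img" (420x560x3 uint8, red, green, blue), "camera_matrix" (3x3 intrinsics, pixels), "world_to_cam" (4x4, takes a point from world to camera coordinates). Camera axes: x right, y up, looking along -z (the intrinsics and any distortion apply to the point x, -y, -z); pixel columns grow to the right and rows downward; lengths in m; the calibration is good to about 2 mm. The wrist camera is an equidistant fisheye: a pixel r from the principal point sees the ray r / f radians off the axis. A picture is of the moment at which its call begins. There is no depth.
- manip.job_done(): hands the job in, once; it reports no verdict.
The state is a dict: "time_s": time; "q": joint angles; "qvel": joint speeds; "joint_efforts": joint torques, N m; "position": TCP position; "tool_rot": TCP orientation; "wrist_force": force on the tool from outside, world axes, zero at the start; "moment": the same for the moment, N m; "finger_gap": finger opening in m.
Only numpy, scipy, OpenCV 4.12 (cv2) and the standard library are available. Lean on these libraries where they do the work, as an engineer would, in place of code of your own. Each camera call takes 0.05 s, during which the arm holds its last target.

## Working session

There is one attempt and no reset: what is moved stays moved. The work goes in short steps, Python scripts to look and compute and a tool call to move; the robot and the scene stay as the last step left them, time stands still between calls to the robot, and variables do not carry over. Pictures are saved under pics/ and viewed, and the job is handed in when it is done.

Besides the shell and the picture viewer there is one more tool, called after "Call:" as name(argument=value, ...), one argument or row to a line, values as JSON. drive_tool: Moves the arm, as the interface text tells. Its arguments: {"type":"object","properties":{"targets":{"type":"array"},"jaw":{"type":"number"}},"required":["targets"]}

```bash
mkdir -p pics; ls; python3 - <<'E'
from bench import manip
import cv2
o=manip.get_obs(); print(o)
for n in ["scene","side","wrist"]:
    s=manip.snapshot(n); cv2.imwrite(f"pics/{n}0.png",s["img"][:,:,::-1]); print(n,s["camera_matrix"],s["world_to_cam"])
E
```

```text
pics
{'time_s': 0.0, 'q': array([-0.04299831,  0.46842858, -0.01160944,  1.60362806,  0.00600514,
        1.07141045, -0.05630564]), 'qvel': array([-2.94774130e-04,  9.88309495e-05, -2.08735568e-03,  9.71950743e-04,
        4.52527575e-04,  6.96223363e-04,  1.53140240e-03]), 'joint_efforts': array([-1.81076980e-04, -5.32374322e+01,  2.12178100e-02, -2.51299274e+01,
        1.13576866e-02,  7.69772858e-03, -1.10212341e-06]), 'position': array([ 6.49751106e-01, -4.52288282e-05,  4.03702858e-01]), 'tool_rot': array([ 7.07128720e-01,  7.07084244e-01, -6.94358595e-04, -6.03488767e-04]), 'wrist_force': array([-0.6385117 , -0.47389168,  0.06854986]), 'moment': array([-0.04971007, -0.00668394,  0.00745342]), 'finger_gap': 0.08576621589199349}
scene [[436.03841161   0.         280.0749249 ]
 [  0.         436.03841161 208.40403079]
 [  0.           0.           1.        ]] [[ 0.008892    0.99973311  0.02132246 -0.00652565]
 [-0.57458934 -0.01234326  0.81834879  0.17890019]
 [ 0.81839356 -0.01952842  0.57432623 -1.74623697]
 [ 0.          0.          0.          1.        ]]
side [[409.97090708   0.         268.08325926]
 [  0.         409.97090708 209.85330726]
 [  0.           0.           1.        ]] [[-0.98786364 -0.15434973 -0.01736614  0.48424354]
 [ 0.10503847 -0.7462237   0.65735615 -0.14505345]
 [-0.11442177  0.64755412  0.75337993 -1.31966006]
 [ 0.          0.          0.          1.        ]]
wrist [[325.1922621    0.         283.32625953]
 [  0.         325.1922621  211.4294646 ]
 [  0.           0.           1.        ]] [[ 9.99999797e-01 -5.39957114e-04 -3.38669430e-04 -6.49823635e-01]
 [ 4.30100085e-04  9.63792844e-01 -2.66651776e-01  3.44444080e-02]
 [ 4.70387696e-04  2.66651576e-01  9.63792880e-01 -3.78481025e-01]
 [ 0.00000000e+00  0.00000000e+00  0.00000000e+00  1.00000000e+00]]
```

View pics/scene0.png

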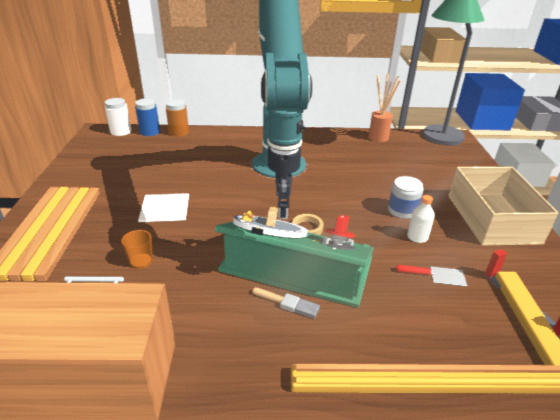

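View pics/side0.png

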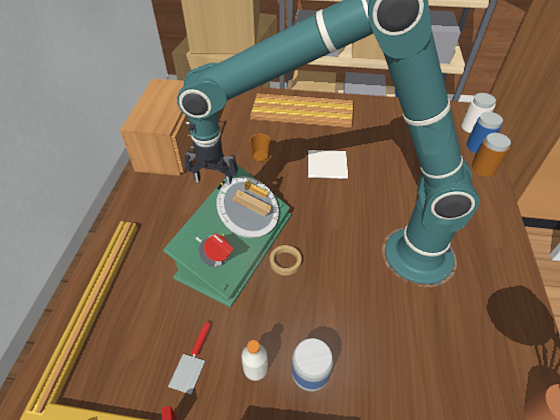

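View pics/wrist0.png

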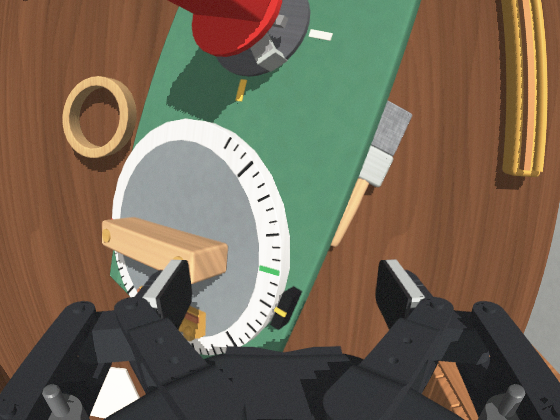

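```bash
cat > h.py <<'E'
import numpy as np, cv2
from bench import manip
def snap(n,f=None):
    s=manip.snapshot(n)
    if f: cv2.imwrite(f"pics/{f}.png",s["img"][:,:,::-1])
    s["n"]=n; np.save("/tmp/"+(f or n)+".npy",s,allow_pickle=True); return s
def load(f): return np.load("/tmp/"+f+".npy",allow_pickle=True).item()
def ray(s,u,v):
    K=np.array(s["camera_matrix"]);T=np.array(s["world_to_cam"])
    x=(u-K[0,2])/K[0,0];y=(v-K[1,2])/K[1,1]
    if s["n"]=="wrist":
        r=np.hypot(x,y); d=np.array([x/r*np.sin(r),y/r*np.sin(r),np.cos(r)]) if r>1e-9 else np.array([0,0,1.])
    else: d=np.array([x,y,1.])
    d=np.array([d[0],-d[1],-d[2]]); R=T[:3,:3]
    d=R.T@d; return -R.T@T[:3,3], d/np.linalg.norm(d)
def onz(s,u,v,z):
    o,d=ray(s,u,v); return o+d*(z-o[2])/d[2]
def onplane(s,u,v,p,n):
    o,d=ray(s,u,v); return o+d*((p-o)@n)/(d@n)
def proj(s,P):
    K=np.array(s["camera_matrix"]);T=np.array(s["world_to_cam"])
    c=T[:3,:3]@np.asarray(P)+T[:3,3]; c=np.array([c[0],-c[1],-c[2]])
    if s["n"]=="wrist":
        rho=np.hypot(c[0],c[1]); t=np.arctan2(rho,c[2]); x,y=c[:2]/rho*t
    else: x,y=c[:2]/c[2]
    return np.array([K[0,0]*x+K[0,2],K[1,1]*y+K[1,2]])
def tri(a,b):
    (o1,d1),(o2,d2)=a,b
    A=np.array([d1,-d2]).T; t=np.linalg.lstsq(A,o2-o1,rcond=None)[0]
    p,q=o1+t[0]*d1,o2+t[1]*d2; return (p+q)/2,np.linalg.norm(p-q)
def crop(s,f,x0,y0,x1,y1,k):
    cv2.imwrite(f"pics/{f}.png",cv2.resize(s["img"][y0:y1,x0:x1,::-1],None,fx=k,fy=k,interpolation=cv2.INTER_CUBIC))
E
python3 - <<'E'
from h import *
s=snap("side","s1");crop(s,"s1c",150,160,310,310,5)
s=snap("wrist","w1");crop(s,"w1c",80,0,430,420,1.4) 
crop(s,"w1d",90,100,310,360,2.3)
crop(s,"w1e",160,0,360,110,4)
E
```

```text
(no output)
```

View pics/s1c.png

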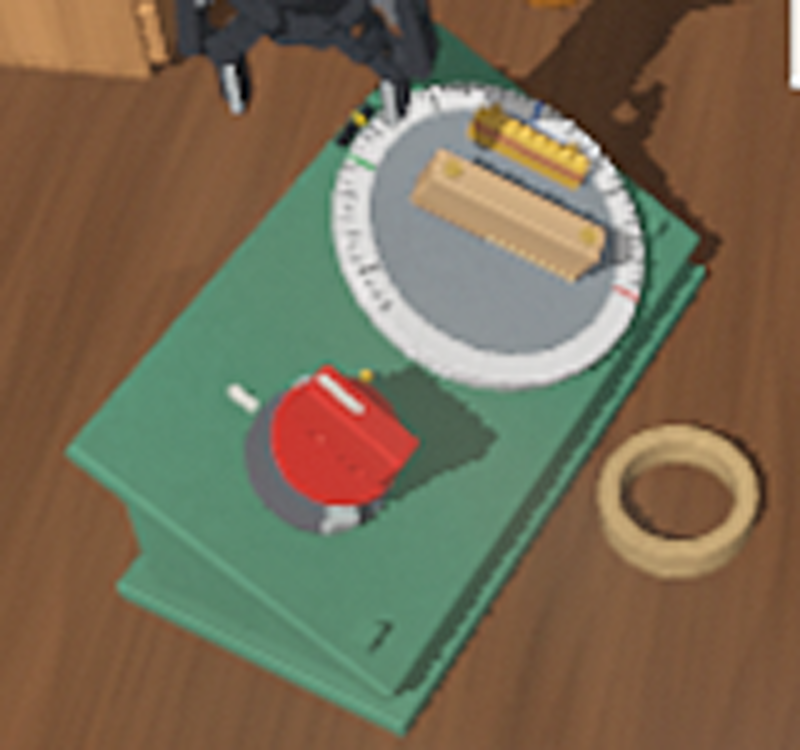

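View pics/w1d.png

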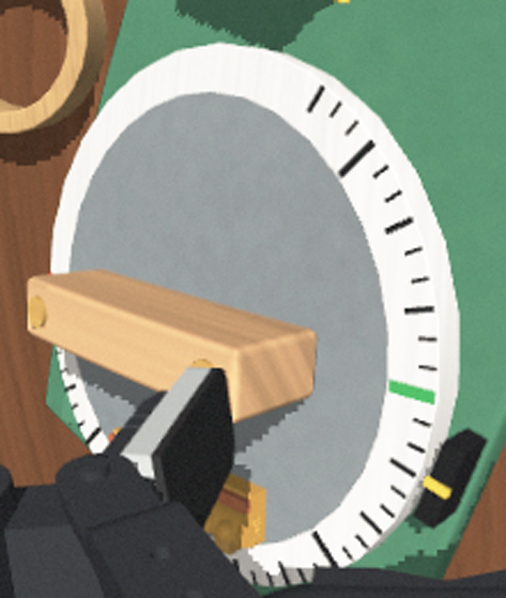

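View pics/w1e.png

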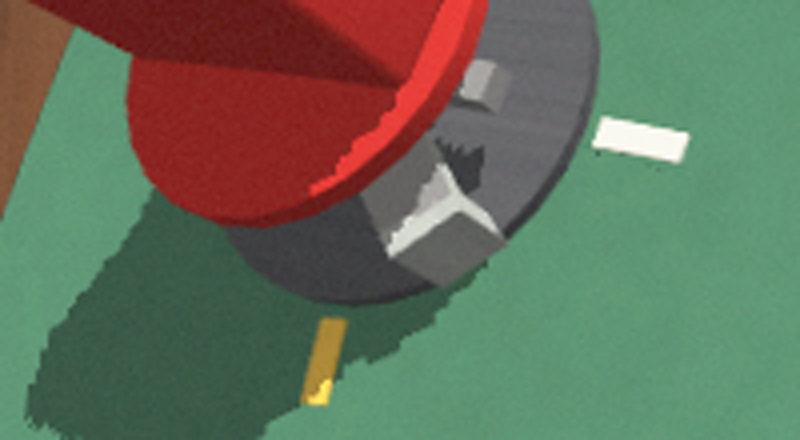

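```bash
python3 - <<'E'
from h import *
s=load("s1");w=load("w1")
A=onz(s,164,250.4,.16);B=onz(s,228.6,298,.05);C=onz(s,289.4,208,.05)
print(A,B,C,np.linalg.norm((A-B)[:2]),np.linalg.norm((C-B)[:2]))
D=onz(s,233,306,0.0);E=onz(s,174.2,277.5,0);F=onz(s,291,214,0)
print("base",D,E,F)
print("wrist back edge",[onz(w,u,v,.16) for u,v in [(417,0),(372,140)]],"front",onz(w,183,0,.05))
d=B-C;print("yaw",np.degrees(np.arctan2(-d[0],d[1])))
# triangulate yellow index (outer/inner), marks, zero/green
for nm,p,q in [("index",(150+360/5,160+119/5),(90+437/2.3,100+488/2.3)),("wmark",(150+243/5,160+398/5),(160+642/4,139/4)),("ymark",(150+365/5,160+375/5),(160+324/4,362/4)),("green",(150+364/5,160+161/5),(90+412/2.3,100+392/2.3))]:
    print(nm,*tri(ray(s,*p),ray(w,*q)))
E
```

```text
[0.75148297 0.20506415 0.16      ] [0.5620175  0.26688229 0.05      ] [ 0.43122243 -0.09808886  0.05      ] 0.19929536881482549 0.3877000013538869
base [0.55385255 0.26441969 0.        ] [0.75640259 0.19509189 0.        ] [ 0.42648805 -0.11479466  0.        ]
wrist back edge [array([0.74385849, 0.16186096, 0.16      ]), array([0.70950953, 0.0577766 , 0.16      ])] front [0.54660711 0.20435847 0.05      ]
yaw -19.7162069089483
index [ 0.64752285 -0.06893074  0.16587706] 7.468474451528699e-05
wmark [0.67593444 0.13517823 0.13269626] 0.003291399641434197
ymark [0.6143815  0.09381012 0.11184974] 0.004547154890640724
green [ 0.63894601 -0.03700627  0.16044908] 0.0022004772780644497
```

```bash
cat >> h.py <<'E'
def frame(yaw):
    c,s=np.cos(yaw),np.sin(yaw)
    n=np.array([-.5*c,-.5*s,np.sqrt(.75)]); up=np.array([np.sqrt(.75)*c,np.sqrt(.75)*s,.5]); left=np.array([-s,c,0])
    return up,left,n
def rectify(s,org,yaw,h,half=.13,k=2000):
    "image of the plane h above the face at org: right = stand -y, top = uphill"
    up,left,n=frame(yaw); N=int(2*half*k)
    g=(np.arange(N)+.5)/k-half
    U,L=np.meshgrid(-g,-g,indexing="ij")
    P=org+h*n+U[...,None]*up+L[...,None]*left
    m=np.array([[proj(s,p) for p in r] for r in P],np.float32)
    return cv2.remap(s["img"],m[...,0],m[...,1],cv2.INTER_CUBIC)
E
python3 - <<'E'
from h import *
from scipy.optimize import least_squares
s=load("s1");w=load("w1")
yaw=np.radians(-18.5);up,left,n=frame(yaw)
O=np.array([.5914,.0535,.105])
for nm,S in (("s",s),("w",w)):
    org=O-0.085*left
    for it in range(3):
        P=[]
        for a in np.radians(np.arange(0,360,2)):
            rr=np.arange(.06,.1,.0005)
            ps=[org+.018*n+r*(np.cos(a)*up+np.sin(a)*left) for r in rr]
            px=np.array([proj(S,p) for p in ps],np.float32)
            v=cv2.remap(S["img"],px[None,:,0],px[None,:,1],cv2.INTER_LINEAR)[0].astype(float)
            # gray (sat low, <170) -> white
            mn=v.min(1); sat=v.max(1)-mn
            i=np.where((mn[:-1]<185)&(mn[1:]>=185))[0]
            if len(i) and 120<mn[max(i[0]-8,0)]<180 and sat[max(i[0]-8,0)]<35 :
                r=rr[i[0]];P.append((r*np.cos(a),r*np.sin(a),np.degrees(a)))
        P=np.array(P)
        f=least_squares(lambda x:np.hypot(P[:,0]-x[0],P[:,1]-x[1])-x[2],[0,0,.08],loss="soft_l1",f_scale=.001)
        org=org+f.x[0]*up+f.x[1]*left
    res=np.abs(f.fun)
    print(nm,len(P),f.x,"axis foot",org,np.median(res),"stand xy",[(org-O)@up,(org-O)@left])
    cv2.imwrite(f"pics/rect_{nm}.png",rectify(S,org,yaw,.018)[:,:,::-1])
E
```

```text
s 141 [-3.07319310e-05  3.03160040e-05  8.65074035e-02] axis foot [ 0.56337331 -0.0319192   0.10530342] 0.000480266661118639 stand xy [np.float64(0.0006068393374122628), np.float64(-0.08989804670674202)]
w 130 [-8.85353220e-06 -1.54466435e-05  8.62628812e-02] axis foot [ 0.56431103 -0.03205186  0.10584114] 0.0002548965886994825 stand xy [np.float64(0.0016822752523251586), np.float64(-0.08972630909904815)]
```

View pics/rect_s.png

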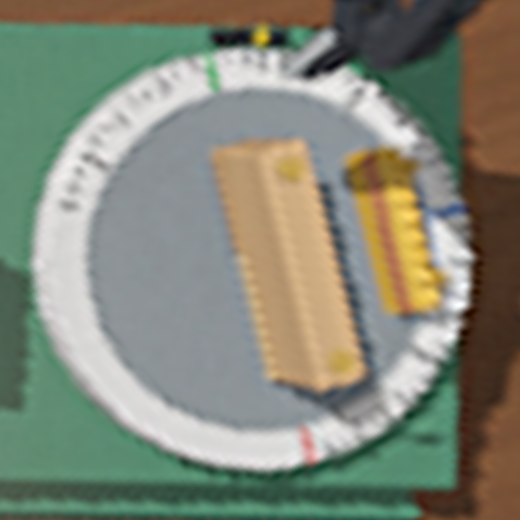

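View pics/rect_w.png

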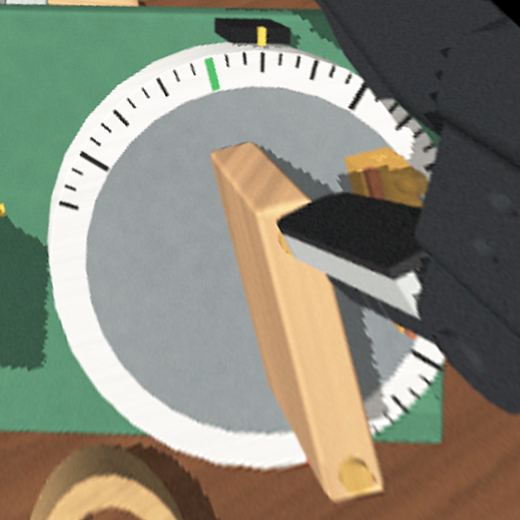

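```bash
python3 - <<'E'
from h import *
from scipy.spatial.transform import Rotation as Ro
s=load("s1");w=load("w1")
yaw=np.radians(-18.5);up,left,n=frame(yaw)
org=np.array([.5638,-.0320,.1056]);print("n",n,"up",up,"left",left)
for S in (s,w):
    cs=[(150+243/5,160+398/5),(150+365/5,160+375/5)] if S is s else [(160+642/4,139/4),(160+324/4,362/4)]
    for p in cs:
        q=onplane(S,*p,org,n)-org; print(S["n"],q@up,q@left)
K=org+.18*left
for nm,S in (("s",s),("w",w)): cv2.imwrite(f"pics/rk_{nm}.png",rectify(S,K,yaw,.0)[:,:,::-1])
o=manip.get_obs();R0=Ro.from_quat(o["tool_rot"])
a=np.radians(165.7-90);y=np.cos(a)*up-np.sin(a)*left;z=-n;x=np.cross(y,z)
Rt=Ro.from_matrix(np.array([x,y,z]).T)
rv=(Rt*R0.inv()).as_rotvec();print("rv",rv,np.degrees(np.linalg.norm(rv)))
for h in (.046,.146):
    T=org+(h+.155)*n;print(h,T,(T-o["position"])*1000)
E
```

```text
n [-0.47416183  0.15865233  0.8660254 ] up [ 0.82127238 -0.27479389  0.5       ] left [0.31730466 0.94832366 0.        ]
side 0.05841711447365099 0.19462553819196945
side 0.008609014548028635 0.13249120667958794
wrist 0.06304654350673791 0.19370647080409528
wrist 0.011078343267656896 0.1369655715423978
rv [ 0.27996557 -0.51540716 -1.60277391] 97.78812658336402
0.046 [ 4.68493473e-01 -1.10882031e-04  2.79671106e-01] [-1.81402998e+02 -8.42322676e-02 -1.24546832e+02]
0.146 [0.42107729 0.01575435 0.36627365] [-228.81918085   15.78100055  -37.94429153]
```

View pics/rk_s.png

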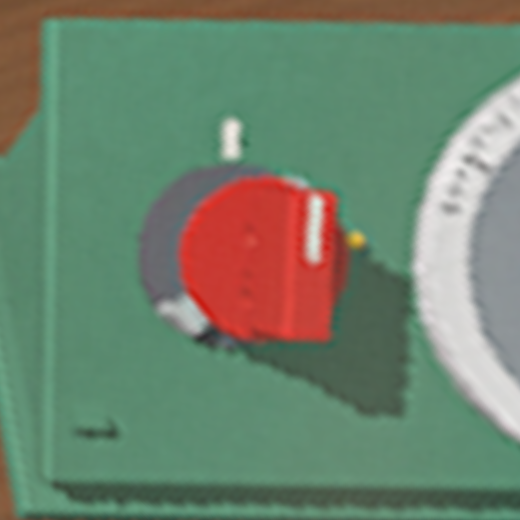

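View pics/rk_w.png

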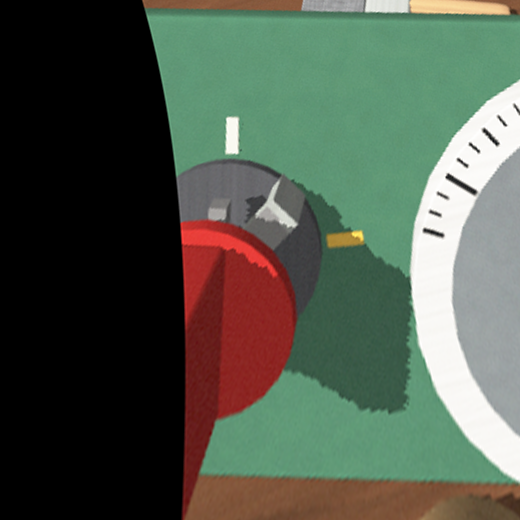

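Call:
drive_tool(
  targets=[
    [-40, 0, 20, 0.03, -0.06, -0.18],
    [-80, 5, 20, 0.06, -0.12, -0.36],
    [-120, 8, 10, 0.09, -0.17, -0.53],
    [-160, 10, 0, 0.115, -0.215, -0.67],
    [-200, 14, -20, 0.14, -0.26, -0.8],
    [-229, 16, -38, 0.165, -0.305, -0.95],
    [-229, 16, -38, 0.19, -0.35, -1.1],
    [-229, 16, -38, 0.215, -0.395, -1.24],
    [-229, 16, -38, 0.24, -0.44, -1.38],
    [-229, 16, -38, 0.265, -0.49, -1.52],
    [-229, 16, -38, 0.28, -0.5154, -1.6028],
    [-229, 16, -38, 0.28, -0.5154, -1.6028],
  ],
  jaw=50,
)

```text
time_s: 1.45
position: [0.4208, 0.0158, 0.3667]
tool_rot: [0.968, -0.005, 0.24, 0.072]
wrist_force: [0.2, -0.5, -0.1]
finger_gap: 0.0501
```

```bash
python3 - <<'E'
from h import *
print(manip.get_obs()["q"].round(3))
s=snap("wrist","w2")
yaw=np.radians(-18.5);up,left,n=frame(yaw)
org=np.array([.5638,-.0320,.1056])
cv2.imwrite("pics/w2k.png",rectify(s,org+.19*left,yaw,0)[:,:,::-1])
cv2.imwrite("pics/w2t.png",rectify(s,org,yaw,.058,half=.1)[:,:,::-1])
E
```

```text
[-0.334  0.041  0.144  2.325  0.626  0.388 -2.31 ]
```

View pics/w2.png

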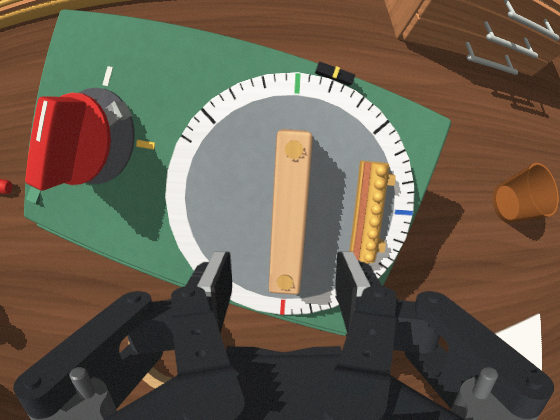

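View pics/w2t.png

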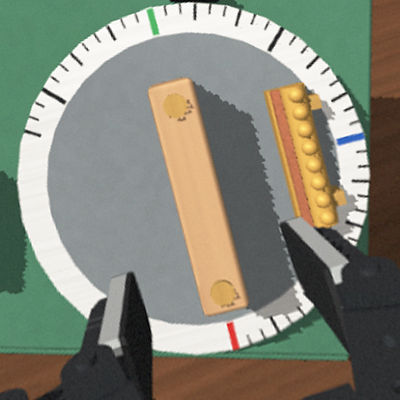

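View pics/w2k.png

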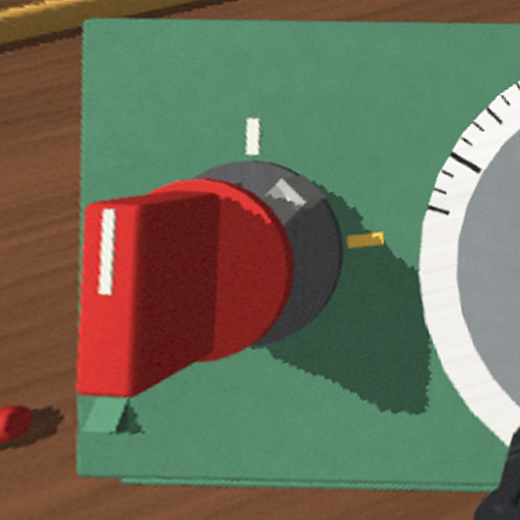

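Call:
drive_tool(
  targets=[
    [14, -5, -26, 0, 0, 0],
    [28, -10, -52, 0, 0, 0],
    [38, -13, -70, 0, 0, 0],
    [47.4, -15.9, -86.6, 0, 0, 0],
    [47.4, -15.9, -86.6, 0, 0, 0],
    [47.4, -15.9, -86.6, 0, 0, 0],
  ],
)

```text
time_s: 2.1
position: [0.4682, 0.0001, 0.28]
tool_rot: [0.968, -0.002, 0.239, 0.072]
wrist_force: [-1.0, 1.0, 0.3]
finger_gap: 0.0499
```

```bash
python3 - <<'E'
from h import *
o=manip.get_obs();print(o["q"].round(3),o["wrist_force"],o["position"])
snap("wrist","w3");s=snap("side","s3");crop(s,"s3c",150,110,310,270,4)
E
```

```text
[-0.367  0.3    0.268  2.302  0.961  0.149 -2.63 ] [-1.01991325  0.98751387  0.32597007] [4.68225374e-01 1.27800620e-04 2.79977567e-01]
```

View pics/w3.png

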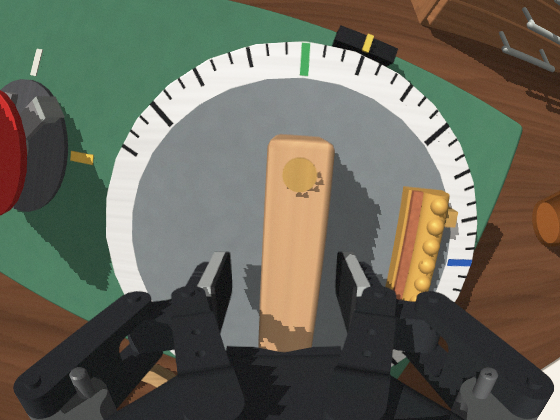

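View pics/s3c.png

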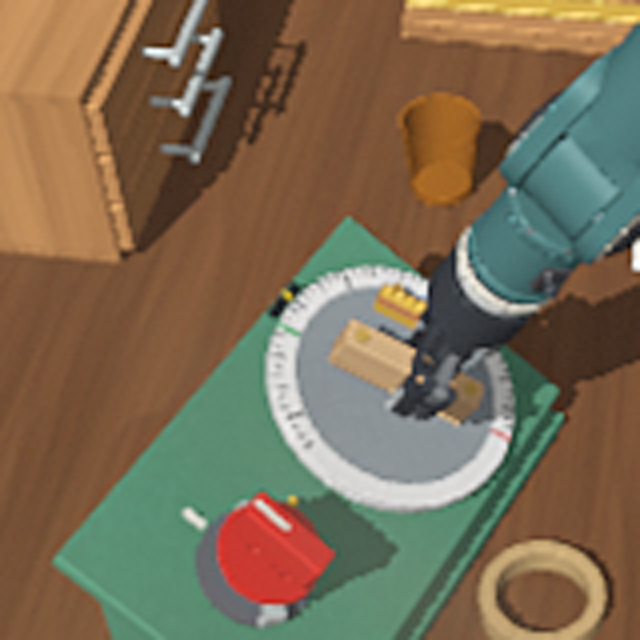

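Call:
drive_tool(
  targets=[
    [-3.8, 1.3, 6.9, 0, 0, 0],
    [-3.8, 1.3, 6.9, 0, 0, 0],
    [-3.8, 1.3, 6.9, 0, 0, 0],
  ],
)

```text
time_s: 2.5
position: [0.4645, 0.0013, 0.2878]
tool_rot: [0.968, -0.003, 0.24, 0.072]
wrist_force: [-0.7, 0.4, 0.2]
finger_gap: 0.0499
```

Call:
drive_tool(
  targets=[
    [0, 0, 0, 0, 0, 0],
    [0, 0, 0, 0, 0, 0],
    [0, 0, 0, 0, 0, 0],
    [0, 0, 0, 0, 0, 0],
    [0, 0, 0, 0, 0, 0],
    [0, 0, 0, 0, 0, 0],
  ],
  jaw=10,
)

```text
time_s: 3.1
position: [0.4639, -0.0004, 0.2873]
tool_rot: [0.968, -0.004, 0.239, 0.074]
wrist_force: [-6.8, -2.9, 12.5]
finger_gap: 0.0229
```

```bash
python3 - <<'E'
from h import *
o=manip.get_obs();print(o["q"].round(3),o["wrist_force"],o["moment"],o["position"],o["finger_gap"])
E
```

```text
[-0.344  0.277  0.238  2.305  0.938  0.175 -2.607] [-6.82125081 -2.85037104 12.46125156] [-1.06858828  0.91951796 -0.70650563] [ 4.63945083e-01 -3.58387647e-04  2.87259207e-01] 0.02286676902509001
```

Call:
drive_tool(
  targets=[
    [0, 0, 0, -0.05, 0.017, 0.09],
    [0, 0, 0, -0.1, 0.034, 0.18],
    [0, 0, 0, -0.165, 0.056, 0.302],
    [0, 0, 0, -0.165, 0.056, 0.302],
  ],
)

```text
time_s: 3.5
position: [0.4647, -0.0005, 0.2877]
tool_rot: [0.955, 0.164, 0.219, 0.117]
wrist_force: [-5.7, -3.0, 11.5]
finger_gap: 0.0231
```

```bash
python3 - <<'E'
from h import *
o=manip.get_obs();print(o["q"].round(3),o["wrist_force"],o["moment"],o["position"],o["finger_gap"])
E
```

```text
[-0.258  0.276  0.14   2.297  0.996  0.208 -2.308] [-5.70152214 -3.03894725 11.54425621] [-1.21167998  0.44365678 -0.56316137] [ 0.46466326 -0.00046592  0.28770709] 0.023107046867836642
```

Call:
drive_tool(
  targets=[
    [0, 0, 0, -0.05, 0.017, 0.09],
    [0, 0, 0, -0.1, 0.034, 0.18],
    [0, 0, 0, -0.165, 0.057, 0.302],
    [0, 0, 0, -0.22, 0.076, 0.403],
    [0, 0, 0, -0.275, 0.095, 0.504],
    [0, 0, 0, -0.33, 0.114, 0.605],
    [0, 0, 0, -0.33, 0.114, 0.605],
  ],
)

```text
time_s: 4.2
position: [0.4662, 0.0003, 0.2884]
tool_rot: [0.841, 0.48, 0.161, 0.19]
wrist_force: [1.9, -2.7, 6.1]
finger_gap: 0.0223
```

```bash
python3 - <<'E'
from h import *
o=manip.get_obs();print(o["q"].round(3),o["wrist_force"],o["moment"],o["position"],o["finger_gap"])
s=snap("wrist","w4")
E
```

```text
[-0.132  0.28  -0.009  2.284  1.082  0.262 -1.689] [ 1.86720018 -2.71838871  6.1463582 ] [-0.93316254 -0.57501528 -0.21150449] [4.66172010e-01 2.51421671e-04 2.88418704e-01] 0.022281377022644083
```

View pics/w4.png

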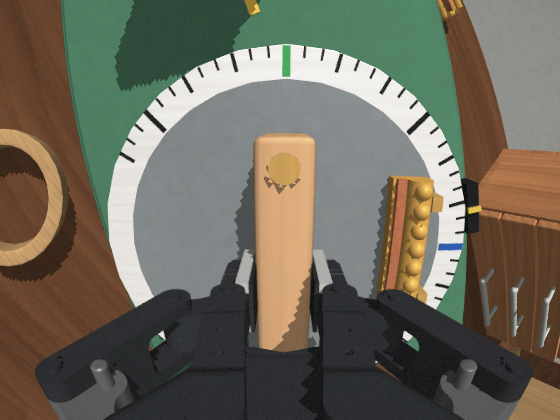

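Call:
drive_tool(
  targets=[
    [0, 0, 0, -0.05, 0.017, 0.09],
    [0, 0, 0, -0.1, 0.034, 0.18],
    [0, 0, 0, -0.165, 0.057, 0.302],
    [0, 0, 0, -0.22, 0.076, 0.403],
    [0, 0, 0, -0.275, 0.095, 0.504],
    [0, 0, 0, -0.33, 0.114, 0.605],
    [0, 0, 0, -0.39, 0.135, 0.71],
    [0, 0, 0, -0.44, 0.152, 0.81],
    [0, 0, 0, -0.48, 0.166, 0.88],
    [0, 0, 0, -0.48, 0.166, 0.88],
    [0, 0, 0, -0.48, 0.166, 0.88],
  ],
)

```text
time_s: 5.35
position: [0.4669, 0.0026, 0.2884]
tool_rot: [0.502, 0.826, 0.045, 0.253]
wrist_force: [7.9, 3.4, 0.6]
finger_gap: 0.0227
```

```bash
python3 - <<'E'
from h import *
o=manip.get_obs();print(o["q"].round(3),o["wrist_force"],o["moment"],o["position"],o["finger_gap"])
s=snap("wrist","w5")
yaw=np.radians(-18.5);org=np.array([.5638,-.0320,.1056])
cv2.imwrite("pics/w5r.png",rectify(s,org,yaw,.018)[:,:,::-1])
s=snap("side","s5")
cv2.imwrite("pics/s5r.png",rectify(s,org,yaw,.018)[:,:,::-1])
E
```

```text
[-0.023  0.289 -0.144  2.278  1.208  0.312 -0.796] [7.91678533 3.39039457 0.56268664] [ 0.18695246 -1.00101349  0.42185398] [0.46689161 0.00264952 0.28839231] 0.022672373787129663
```

View pics/w5r.png

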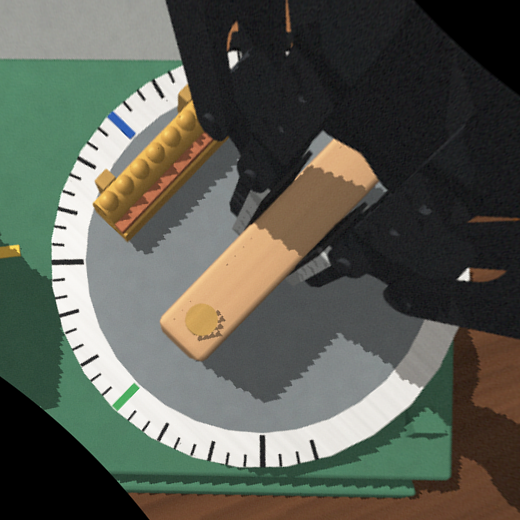

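View pics/s5r.png

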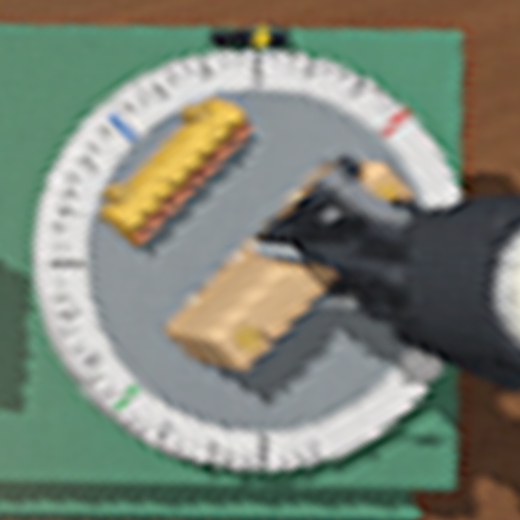

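Call:
drive_tool(
  targets=[
    [0, 0, 0, 0.007, -0.0023, -0.013],
    [0, 0, 0, 0.007, -0.0023, -0.013],
    [0, 0, 0, 0.007, -0.0023, -0.013],
  ],
)

```text
time_s: 5.75
position: [0.467, 0.0026, 0.2884]
tool_rot: [0.508, 0.822, 0.047, 0.253]
wrist_force: [8.2, 2.1, 1.2]
finger_gap: 0.0227
```

Call:
drive_tool(
  targets=[
    [0, 0, 0, 0, 0, 0],
    [0, 0, 0, 0, 0, 0],
    [0, 0, 0, 0, 0, 0],
    [0, 0, 0, 0, 0, 0],
  ],
  jaw=48,
)

```text
time_s: 6.15
position: [0.4642, 0.0011, 0.2866]
tool_rot: [0.51, 0.822, 0.044, 0.251]
wrist_force: [0.1, -0.2, -0.5]
finger_gap: 0.0481
```

Call:
drive_tool(
  targets=[
    [-14, 5, 26, 0, 0, 0],
    [-28, 10, 52, 0, 0, 0],
    [-38, 13, 78, 0, 0, 0],
    [-38, 13, 98, 0, 0, 0],
    [-38, 13, 98, 0, 0, 0],
  ],
)

```text
time_s: 6.65
position: [0.4269, 0.0144, 0.3875]
tool_rot: [0.51, 0.821, 0.046, 0.254]
wrist_force: [-0.5, -0.0, 0.1]
finger_gap: 0.0479
```

```bash
python3 - <<'E'
from h import *
o=manip.get_obs();print(o["q"].round(3),o["wrist_force"],o["moment"],o["position"],o["tool_rot"],o["finger_gap"])
s=snap("wrist","w6")
yaw=np.radians(-18.5);up,left,n=frame(yaw);org=np.array([.5638,-.0320,.1056])
cv2.imwrite("pics/w6r.png",rectify(s,org,yaw,.018)[:,:,::-1])
cv2.imwrite("pics/w6k.png",rectify(s,org+.19*left,yaw,.0)[:,:,::-1])
s=snap("side","s6")
cv2.imwrite("pics/s6r.png",rectify(s,org,yaw,.018)[:,:,::-1])
E
```

```text
[ 0.097  0.043 -0.303  2.267  0.669  0.477 -0.289] [-0.54615274 -0.0340298   0.08748458] [0.18792875 0.42798813 0.03019976] [0.42691913 0.01435857 0.38749069] [0.50963951 0.82091958 0.04570579 0.25351448] 0.04791593567427359
```

View pics/w6r.png

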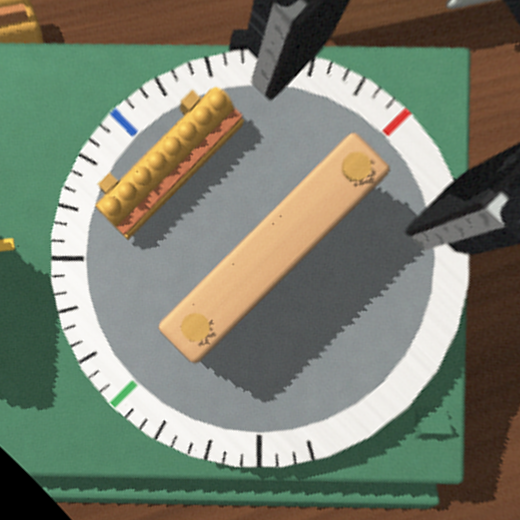

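View pics/s6r.png

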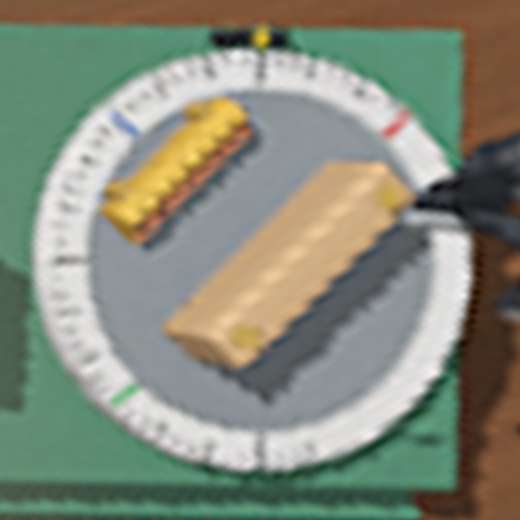

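View pics/w6k.png

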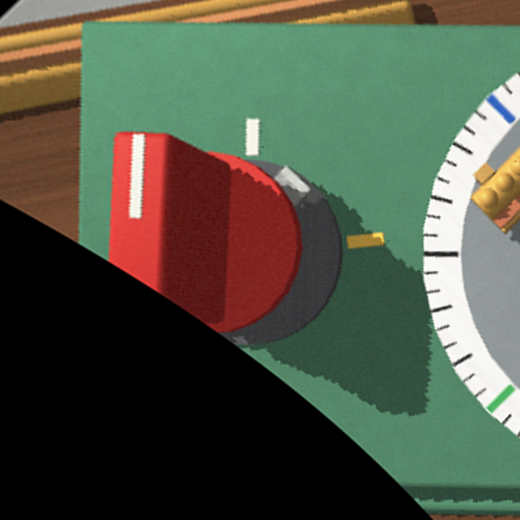

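```bash
python3 - <<'E'
from h import *
yaw=np.radians(-19.5);up,left,n=frame(yaw);org=np.array([.5638,-.0320,.1056]);K=np.array([.629,.152,.1066])
def wl(S,roi):
    x0,y0,x1,y1=roi;im=S["img"][y0:y1,x0:x1].astype(int)
    red=((im[...,0]>120)&(im[...,1]<90)).astype(np.uint8)
    m=(im.min(2)>150).astype(np.uint8)
    nr=cv2.dilate(red,np.ones((5,5)))
    cs,_=cv2.findContours(m,cv2.RETR_EXTERNAL,cv2.CHAIN_APPROX_NONE)
    for c in cs:
        if cv2.contourArea(c)<6: continue
        r=cv2.minAreaRect(c.astype(np.float32)+np.float32([x0,y0]))
        fr=np.mean([nr[q[0][1],q[0][0]] for q in c])
        if fr>.8: print(S["n"],r,fr); yield r
res={}
for f,roi in (("s6",(185,225,240,275)),("w6",(0,0,280,300)),("w1",(160,0,330,80)),("w2",(20,60,150,220))):
    S=load(f);res[f]=list(wl(S,roi))
for f in ("w6","w2"):
    if res["s6"] and res[f]:
        P,e=tri(ray(load("s6"),*res["s6"][0][0]),ray(load(f),*res[f][0][0]))
        d=P-K;print(f,P,e,"up,left,h",d@up,d@left,d@n)
crop(load("s6"),"s6k",180,210,250,280,8)
crop(load("w6"),"w6kk",0,0,280,300,2)
E
```

```text
side ((217.71763610839844, 238.3293914794922), (9.978801727294922, 1.518513798713684), 40.601295471191406) 1.0
wrist ((41.007530212402344, 120.71114349365234), (3.8321080207824707, 40.60134506225586), 10.954063415527344) 1.0
w2 [0.6052737  0.15953843 0.18443083] 0.001464188696352735 up,left,h 0.0173671686879871 -0.0008139611632782317 0.07984435957381034
```

View pics/s6k.png

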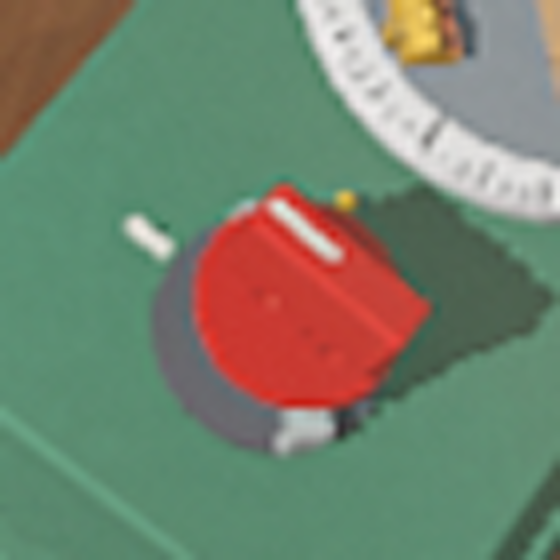

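View pics/w6kk.png

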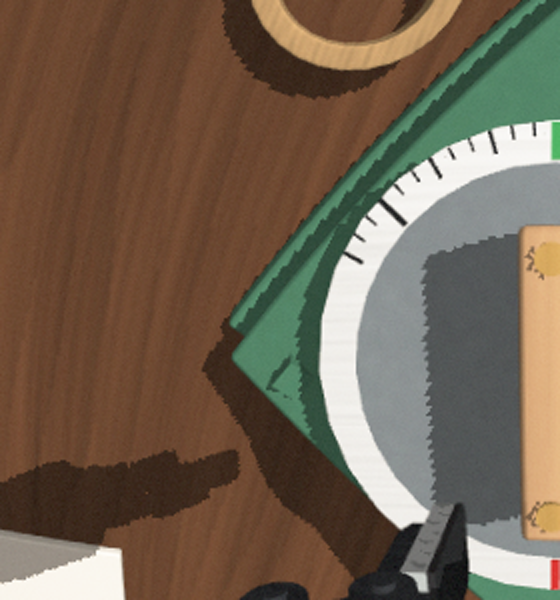

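```bash
python3 - <<'E'
from h import *
from scipy.spatial.transform import Rotation as Ro
o=manip.get_obs();R0=Ro.from_quat(o["tool_rot"]);print(np.degrees(np.arccos(-R0.as_matrix()[:,2]@frame(np.radians(-19.5))[2])))
yaw=np.radians(-19.5);up,left,n=frame(yaw);K=np.array([.629,.152,.1066])
a=np.radians(1.5-90);y=np.cos(a)*up-np.sin(a)*left;z=-n;x=np.cross(y,z)
rv=(Ro.from_matrix(np.array([x,y,z]).T)*R0.inv()).as_rotvec();print(rv,n,n*.1)
print((K+.297*n-o["position"])*1000)
for nm,u,v,h in (("glue",255,370,.03),("tin",312,365,.05)): print(nm,onz(load("s6"),u,v,h))
E
```

```text
1.254311817179623
[-0.32986002  0.11722276  0.65112738] [-0.47132075  0.16690343  0.8660254 ] [-0.04713207  0.01669034  0.08660254]
[ 62.74815739 187.61476364 -21.02036241]
glue [0.45358539 0.44962396 0.03      ]
tin [0.3100912  0.42264695 0.05      ]
```

Call:
drive_tool(
  targets=[
    [10, 31, 10, -0.05, 0.018, 0.1],
    [20, 62, 10, -0.1, 0.036, 0.2],
    [31, 94, 5, -0.155, 0.055, 0.305],
    [42, 125, 0, -0.21, 0.075, 0.415],
    [52, 156, -10, -0.265, 0.095, 0.525],
    [63, 188, -21, -0.33, 0.117, 0.65],
    [63, 188, -21, -0.33, 0.117, 0.65],
    [63, 188, -21, -0.33, 0.117, 0.65],
  ],
  jaw=50,
)

```text
time_s: 7.55
position: [0.4891, 0.2023, 0.3617]
tool_rot: [0.176, 0.95, -0.041, 0.254]
wrist_force: [-1.3, 0.3, 0.8]
finger_gap: 0.05
```

```bash
python3 - <<'E'
from h import *
o=manip.get_obs();print(o["q"].round(3),o["position"],o["time_s"])
yaw=np.radians(-19.5);up,left,n=frame(yaw);K=np.array([.629,.152,.1066])
s=snap("wrist","w7");cv2.imwrite("pics/w7t.png",rectify(s,K,yaw,.080,half=.08,k=4000)[:,:,::-1])
snap("side","s7")
E
```

```text
[-0.161  0.309 -0.462  2.041  0.922  0.708 -0.067] [0.48913701 0.20234624 0.36169615] 7.55
```

View pics/w7.png

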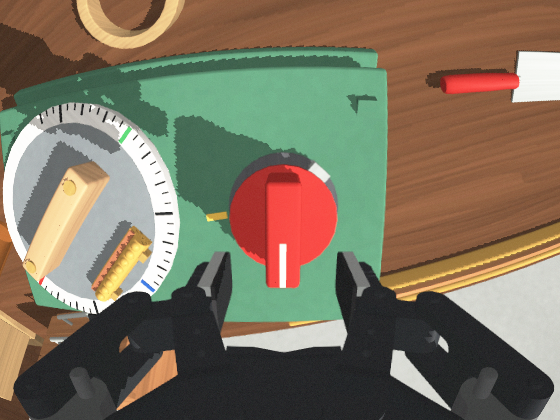

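View pics/w7t.png

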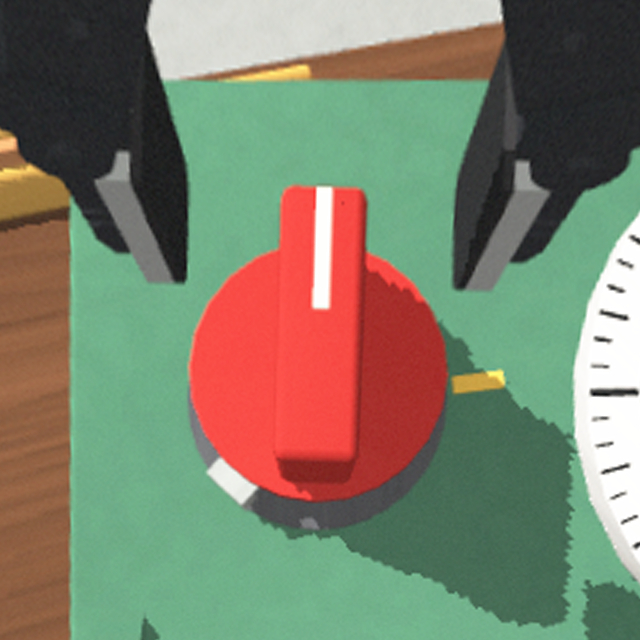

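Call:
drive_tool(
  targets=[
    [10, -3.5, -18, 0, 0, 0],
    [20, -7, -36, 0, 0, 0],
    [30, -10.6, -55, 0, 0, 0],
    [37.7, -13.4, -69.3, 0, 0, 0],
    [37.7, -13.4, -69.3, 0, 0, 0],
  ],
)

```text
time_s: 8.15
position: [0.5273, 0.1864, 0.293]
tool_rot: [0.178, 0.95, -0.042, 0.254]
wrist_force: [-0.5, 0.0, -0.0]
finger_gap: 0.0498
```

Call:
drive_tool(
  targets=[
    [0, 0, 0, 0, 0, 0],
    [0, 0, 0, 0, 0, 0],
    [0, 0, 0, 0, 0, 0],
    [0, 0, 0, 0, 0, 0],
    [0, 0, 0, 0, 0, 0],
    [0, 0, 0, 0, 0, 0],
  ],
  jaw=10,
)

```text
time_s: 8.75
position: [0.5274, 0.1885, 0.295]
tool_rot: [0.177, 0.95, -0.041, 0.256]
wrist_force: [-0.8, -2.3, 2.5]
finger_gap: 0.021
```

```bash
python3 - <<'E'
from h import *
o=manip.get_obs();print(o["q"].round(3),o["position"],o["wrist_force"],o["moment"],o["tool_rot"])
s=snap("side","s8");crop(s,"s8c",150,160,310,310,4);snap("wrist","w8")
E
```

```text
[-0.187  0.448 -0.375  2.027  1.104  0.615 -0.207] [0.52736088 0.18847167 0.29499434] [-0.78025126 -2.29454914  2.48853387] [-0.39445275  0.36209345 -0.32138782] [ 0.17652358  0.94956349 -0.04101251  0.25590344]
```

View pics/s8c.png

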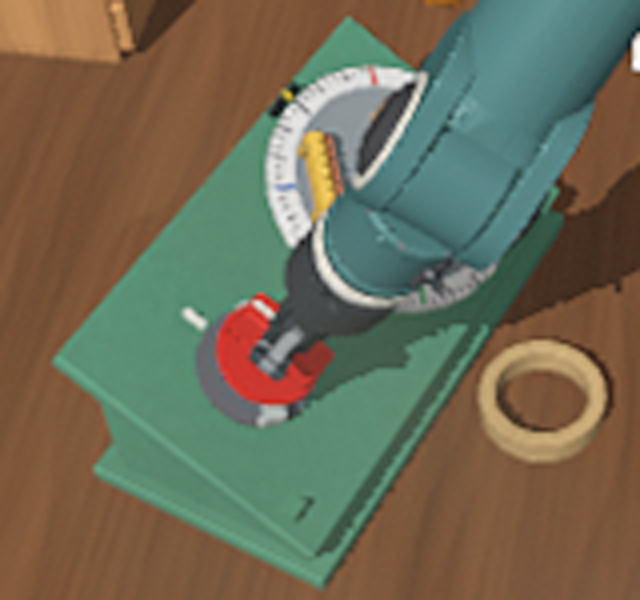

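View pics/w8.png

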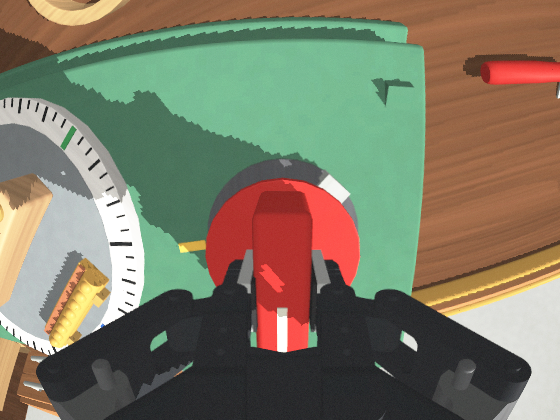

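Call:
drive_tool(
  targets=[
    [2, -0.7, -3.7, 0, 0, 0],
    [4, -1.4, -7.5, 0, 0, 0],
    [5.7, -2, -10.4, 0, 0, 0],
    [6.4, -2.3, -11.7, 0, 0, 0],
    [6.4, -2.3, -11.7, 0, 0, 0],
    [6.4, -2.3, -11.7, 0, 0, 0],
  ],
)

```text
time_s: 9.45
position: [0.5326, 0.1871, 0.285]
tool_rot: [0.176, 0.949, -0.042, 0.257]
wrist_force: [-19.1, -5.0, 26.7]
finger_gap: 0.0211
```

```bash
python3 - <<'E'
from h import *
o=manip.get_obs();n=frame(np.radians(-19.5))[2]
print(o["position"],(o["position"]-[.52736,.18847,.29499])@n,o["wrist_force"],o["wrist_force"]@n,o["moment"])
s=snap("side","s9");crop(s,"s9c",150,160,310,310,4)
E
```

```text
[0.5325502  0.18713774 0.2850445 ] -0.011281663984290868 [-19.09583844  -5.02260284  26.73970457] 31.31923862408057 [-1.88871978  1.54498427 -1.29671997]
```

View pics/s9c.png

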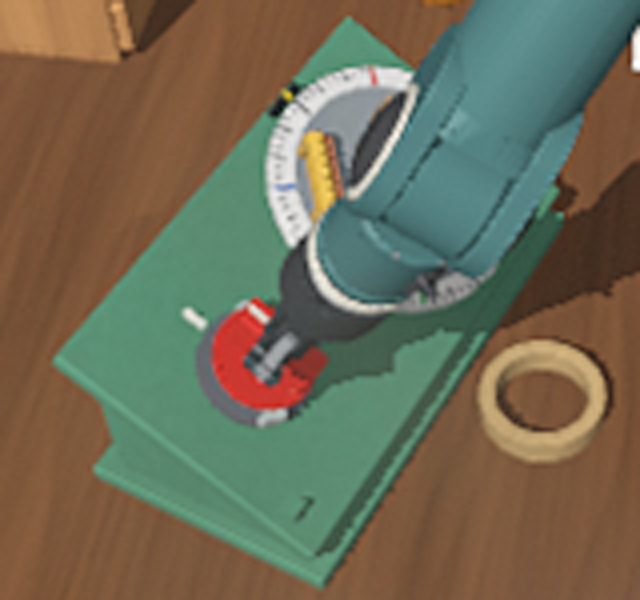

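Call:
drive_tool(
  targets=[
    [-0.3, 0.1, 0.6, 0.06, -0.022, -0.115],
    [-0.3, 0.1, 0.6, 0.12, -0.043, -0.225],
    [-0.3, 0.1, 0.6, 0.18, -0.064, -0.335],
    [-0.3, 0.1, 0.6, 0.245, -0.087, -0.45],
    [-0.3, 0.1, 0.6, 0.31, -0.11, -0.565],
    [-0.3, 0.1, 0.6, 0.37, -0.131, -0.68],
    [-0.3, 0.1, 0.6, 0.435, -0.154, -0.795],
    [-0.3, 0.1, 0.6, 0.495, -0.175, -0.91],
  ],
)

```text
time_s: 10.3
position: [0.532, 0.1862, 0.285]
tool_rot: [0.631, 0.731, 0.092, 0.242]
wrist_force: [-19.1, -5.3, 25.6]
finger_gap: 0.0211
```

```bash
python3 - <<'E'
from h import *
o=manip.get_obs();n=frame(np.radians(-19.5))[2]
print(o["q"].round(3),o["position"],(o["position"]-[.52736,.18847,.29499])@n,o["wrist_force"],o["wrist_force"]@n,o["moment"])
s=snap("wrist","w10")
E
```

```text
[-0.31   0.449 -0.217  2.032  1.062  0.551 -1.241] [0.53201704 0.18624885 0.2849734 ] -0.011240309578521653 [-19.05060049  -5.31916455  25.595069  ] 30.257136382290845 [-1.98340577  1.61583127 -1.36843914]
```

View pics/w10.png

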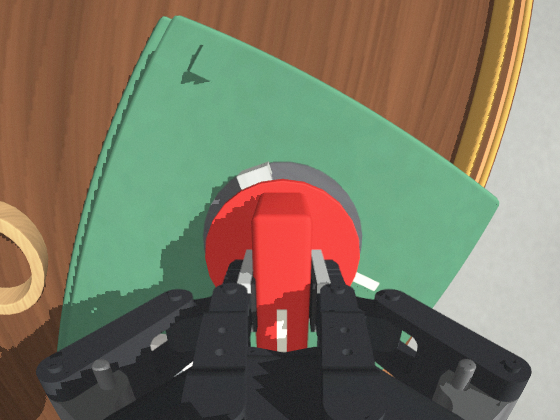

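Call:
drive_tool(
  targets=[
    [0, 0, 0, 0.06, -0.022, -0.115],
    [0, 0, 0, 0.12, -0.043, -0.225],
    [0, 0, 0, 0.17, -0.06, -0.315],
    [0, 0, 0, 0.203, -0.072, -0.372],
    [0, 0, 0, 0.203, -0.072, -0.372],
  ],
)

```text
time_s: 10.85
position: [0.5316, 0.1861, 0.2848]
tool_rot: [0.771, 0.581, 0.141, 0.217]
wrist_force: [-22.2, -6.5, 27.0]
finger_gap: 0.0212
```

Call:
drive_tool(
  targets=[
    [-2, 0.7, 3.7, 0, 0, 0],
    [-4, 1.4, 7.5, 0, 0, 0],
    [-5.9, 2.1, 10.8, 0, 0, 0],
    [-6.2, 2.2, 11.4, 0, 0, 0],
    [-6.2, 2.2, 11.4, 0, 0, 0],
    [-6.2, 2.2, 11.4, 0, 0, 0],
  ],
)

```text
time_s: 11.45
position: [0.5269, 0.1874, 0.294]
tool_rot: [0.771, 0.582, 0.141, 0.216]
wrist_force: [-1.4, -5.1, 2.0]
finger_gap: 0.0214
```

```bash
python3 - <<'E'
from h import *
o=manip.get_obs();n=frame(np.radians(-19.5))[2]
print(o["q"].round(3),o["position"],(o["position"]-[.52736,.18847,.29499])@n,o["wrist_force"],o["wrist_force"]@n,o["moment"])
s=snap("wrist","w11");s=snap("side","s11");crop(s,"s11c",150,160,310,310,4)
E
```

```text
[-0.359  0.423 -0.164  2.04   1.003  0.541 -1.62 ] [0.52686765 0.18743077 0.29399237] -0.000805367455457955 [-1.39305179 -5.13287916  2.01156072] 1.5419417537455546 [-1.01452952  0.61448704 -0.6799254 ]
```

View pics/w11.png

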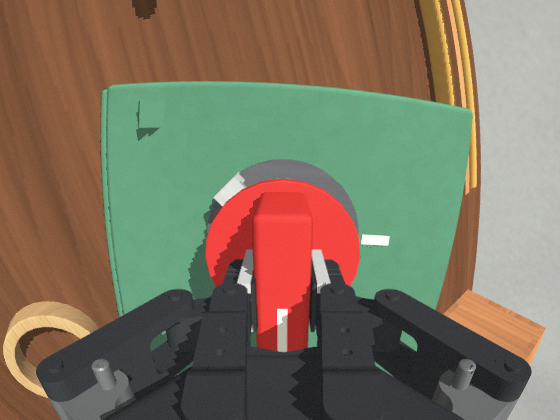

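View pics/s11c.png

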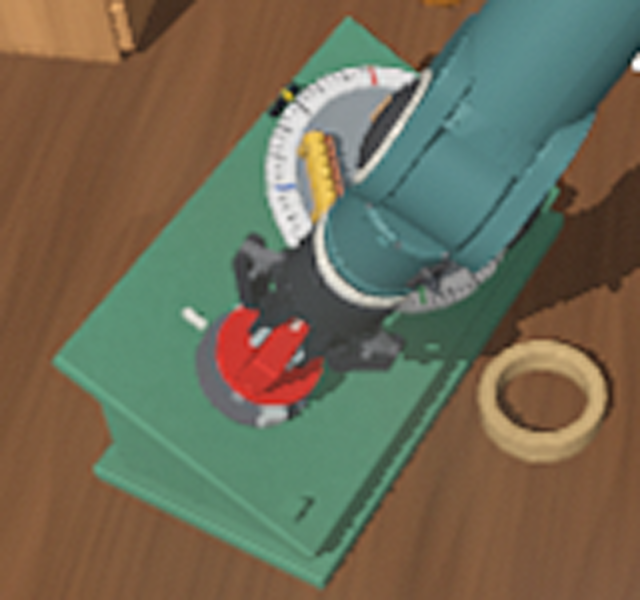

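Call:
drive_tool(
  targets=[
    [0, 0, 0, 0, 0, 0],
    [0, 0, 0, 0, 0, 0],
    [0, 0, 0, 0, 0, 0],
    [0, 0, 0, 0, 0, 0],
  ],
  jaw=50,
)

```text
time_s: 11.95
position: [0.5271, 0.1894, 0.2948]
tool_rot: [0.77, 0.583, 0.143, 0.215]
wrist_force: [0.2, -0.3, 0.2]
finger_gap: 0.0501
```

Call:
drive_tool(
  targets=[
    [-10, 3.5, 18, 0, 0, 0],
    [-20, 7, 36, 0, 0, 0],
    [-30, 10.6, 55, 0, 0, 0],
    [-40, 14, 74, 0, 0, 0],
    [-50, 18, 105, 0, 0, 0],
    [-60, 30, 125, 0, 0, 0],
    [-60, 30, 125, 0, 0, 0],
  ],
)

```text
time_s: 12.65
position: [0.4666, 0.2212, 0.4232]
tool_rot: [0.769, 0.583, 0.146, 0.215]
wrist_force: [-0.3, 0.3, 0.6]
finger_gap: 0.0499
```

```bash
python3 - <<'E'
from h import *
o=manip.get_obs();print(o["q"].round(3),o["wrist_force"],o["time_s"])
yaw=np.radians(-19.5);up,left,n=frame(yaw);org=np.array([.5638,-.0320,.1056]);K=np.array([.629,.152,.1066])
s=snap("wrist","w12");cv2.imwrite("pics/w12k.png",rectify(s,K,yaw,.076,half=.08,k=3000)[:,:,::-1])
d=rectify(s,org,yaw,.018)
s=snap("side","s12");crop(s,"s12c",150,160,310,310,4);d2=rectify(s,org,yaw,.018)
cv2.imwrite("pics/d12.png",cv2.resize(np.hstack([d,d2]),(800,400))[:,:,::-1])
w=load("w12")
E
```

```text
[-0.346  0.181 -0.301  2.017  0.725  0.766 -1.397] [-0.29930484  0.33229588  0.642276  ] 12.65
```

View pics/w12k.png

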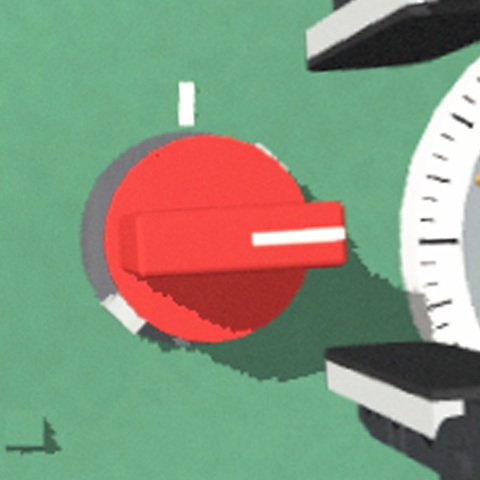

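View pics/s12c.png

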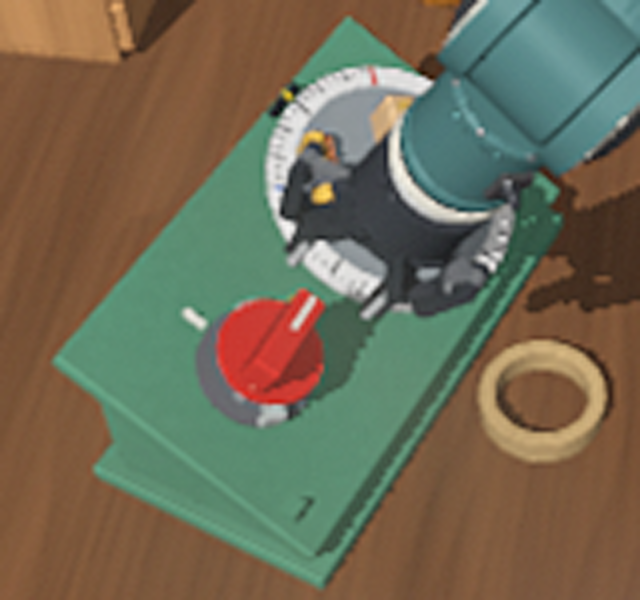

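View pics/d12.png

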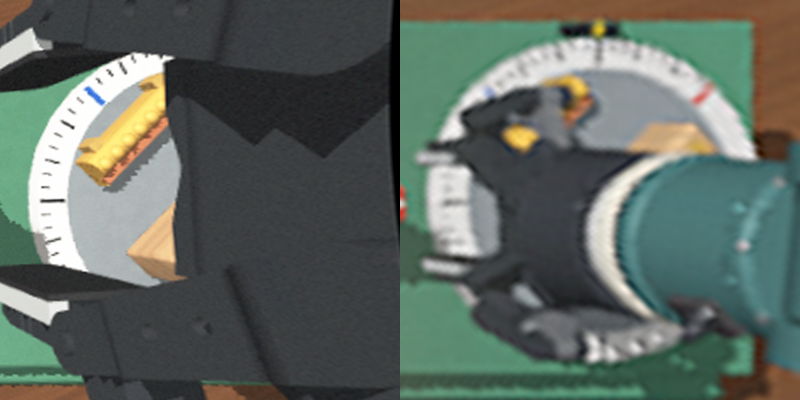

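```bash
python3 - <<'E'
from h import *
print(manip.job_done())
E
```

```text
the job is handed in; nothing more can be done
None
```

The disc is set to about 45 degrees and the red knob is locked. I handed the job in at about 12.7 s of the 59 s allowed; no verdict was reported.

**Disc:** It started at about 165.5 degrees. I turned it anticlockwise by the bar in a single grasp. After I let go, the scale read 44 to 45 degrees in the wrist and side views. That spread comes from my estimate of the stand's yaw, which varied between -18.5 and -19.7 degrees depending on the feature used. In the last side view the 45 line still lined up with the yellow index.

**Knob:** I pushed it about 11 mm down to its stop, with about 31 N on the wrist. I turned it clockwise by about 1.48 rad, let it spring up while still held, then released it. The last wrist picture shows its line at about 88 degrees (1.53 rad). The side picture shows its flange back at the height it had before the push.

**Other checks:**
- **Contact:** The arm was clear of everything when I handed in, with wrist forces under 1 N. I saw no contact with the moulding, but I had no direct measurement of it.
- **Bench things:** I kept the arm away from the other items. The roll of tape looked unmoved in the side view. I did not measure the rest again at the end.
- **Joint range:** Joint 6 briefly read 0.149 rad, a hair under its listed limit of 0.15, on the first descent to the bar. I backed off straight away, but this is the one reading that disagreed with the limits.

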